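# Load the target plate into the scanning fixture's spring clip

## Task

Set up the scanner's reference: with one fingertip press the orange thumb bar of the black fixture down and keep it down, so that the spring clip's jaw is up, while the other fingertip pushes the white target plate by its blue lip along its channel, under the jaw and fully home against the end stop. Only then let the bar up so that the clip closes on the plate, and move clear. Nothing is to be picked up: the plate is only slid along, flat in its channel, and the other things on the table are left alone.

Things in the scene. Friction and masses are not known exactly. Their poses are not given: they have to be found in the camera images.
- stage: Black fixture fixed to the table: base x -145 to +50, y -40 to +94 mm, its top (the bed) 12 mm above the table. Origin at table height, exactly below the white plate's origin when that is fully home. x: direction in which the plate is pushed home; z up. Channel along x between two grey guides (inner faces y +-29.8 mm, tops 18 mm above the table), open at the -x end.
- stop (a point): Middle of the face of the grey end stop, at stage x +35.5, y 0 mm, 18 mm above the table; the stop stands 12 mm above the bed. The plate is home when its front edge touches it.
- clip (a joint): Angle of the sprung rocker clip, rad: 0 at rest (jaw down, blocking the plate), grows as the bar is pressed, hard stop 0.45. Above 0.20 the jaw clears the plate; hold it above 0.25. Resting on the plate it reads about 0.19. Hinge rod along stage x at y 44 mm, 20 mm above the table. Some 2.5 N on the bar's middle starts it, 6.5 N holds it at the stop.
- pad (a point): Middle of the top of the clip's orange thumb bar, 120 mm (stage x -140 to -20) by 34 mm. At rest it slopes 26 degrees, higher away from the channel: middle 30 mm above the table at y 69 mm, top edge 37 mm high. Fully pressed it is level, top 18 mm above the table, y 54 to 88 mm. It may be pressed at any x alike, and a fingertip may slide along it.
- jaw (a point): Middle of the underside of the clip's orange jaw: at rest stage x +5 to +25 mm, y 10 to 18 mm, 3 mm above the bed; about 16 mm above it with the bar fully pressed.
- plate: White plate with black dots, 70 (x) x 56 (y) x 8 mm, about 80 g, loose in the channel, axes along the stage's, 42 to 72 mm short of home. Origin: middle of its underside. A blue lip along its rear edge, 4 mm thick, full width, rises to 20 mm above the underside; its rear face is 35 mm behind the origin. Push it at mid-width, fingertip bottom 15 to 28 mm above the table.
- spare: Bystander: grey plate of the same shape with a black lip, lying on the table beside the fixture. Leave it. Origin at the middle of its underside.
- fork: Bystander: pink printed support, 45 x 30 mm foot, 60 mm high. Origin under its middle.
- bone: Bystander: small bone, 90 mm long, on a pink rest, 24 mm high. Origin under its middle.
- jar: Bystander: amber jar, 64 mm across, 90 mm high. Origin under its middle.
- ballbar: Bystander: white ball on a steel foot, 50 x 50 mm, 70 mm high. Origin under its middle.
- brush: Bystander: brush, 160 mm long, lying on the table.
- dish: Bystander: white dish, 90 mm across, 30 mm high. Origin under its middle.
Mind the look-alikes: they are no part of the job. What is shaped like the stage but pink is not meant.

How it is judged:
On the way, in this order (a step that is already met when the one before it is completed fails the run):
1. the clip is held open by the fingers while the plate's front edge goes under the jaw (value of joint clip above 0.235 rad and contact force between the fingers and stage above 0.5 N and x of plate in the frame of stage between -0.027 and -0.006 m), for 0.05 s.
2. the plate is fully home while the clip is still held open by the fingers (value of joint clip above 0.235 rad and contact force between the fingers and stage above 0.5 N and x of plate in the frame of stage above -0.0025 m), for 0.1 s.
At the end, for the whole second after the job is handed in: The plate lies flat in the channel, at rest, within 3 mm of fully home and within 0.06 rad of straight, and the clip has closed onto it (clip angle 0.13 to 0.24 rad: jaw resting on the plate) (x of plate in the frame of stage between -0.003 and 0.003 m and z of plate in the frame of stage between 0.009 and 0.015 m and angle between the x axis of plate and the x axis of stage, either way round below 0.06 rad and value of joint clip between 0.13 and 0.24 rad and linear speed of plate below 0.01 m/s); the robot touches nothing.
It fails at once if the plate is lifted more than 6 mm or tipped over 0.2 rad (z of plate in the frame of stage above 0.018 m or angle between plate's own z axis and vertical above 0.2 rad).
It fails at once if one of the other things on the table is moved more than 20 mm (distance of any of spare, fork, bone, jar, ballbar, brush, dish from where it was at the start of the episode above 0.02 m).
It also fails if it takes over 38 s, if anything falls off the work surface, if the arm or the gripper's body presses on something with over 40 N, if the wrist force passes 120 N, or if a joint passes its speed limit or range.

## Robot

A 6-joint arm with a two-finger parallel gripper is mounted at the origin on the work surface. World frame = base frame: x ahead of the robot, y to its left, z up, the work surface at z = 0. Lengths are in m, angles in rad, forces in N, time in s.
With the tool pointing down it reaches from about 0.275 to 0.875 m from the base axis. Payload 12.5 kg.
Tool frame: the origin (TCP) lies at the very end of the fingers, on their centre line; the grasp point (between the pads) lies 19 mm behind it; z points along the fingers, y is the line along which they close (so a half turn about z gives the same grasp; the last joint's range is limited). The gripper opens to 85 mm and grips with 20 to 120 N. Pads are 22 mm wide; open, the fingers measure 114 mm over their backs; the gripper's body (76 mm by 85 mm) begins 54 mm behind the grasp point. The pads swing forward as they close: fully open they stand 13 mm farther back than shut.
Start: joints at [1.081, 0.351, 1.652, -0, 1.139, -0.085], TCP at [0.217, 0.506, 0.202] pointing down, gripper open.
Joint ranges: [-2.75, 2.75], [-0.79, 2.1], [0.01, 2.65], [-1.57, 4.71], [0.07, 3.14], [-2.87, 2.87]. Speed limits (rad/s): [2.22, 2.22, 2.79, 3.14, 3.14, 3.14].

## Interface

Orientations are given as a rotation vector (axis times angle).
In Python, from rig import state, camera, sign_off, regions_of gives the robot as it stands.
- The arm moves only by the shell command python3 -m jog 'ROWS'. ROWS is JSON, a list of rows, each a list of 7 numbers: the closure, from -1 (fully open) to 1 (shut), then the shift along the tool's x, y, z in m, then the turn, a rotation vector about the tool's x, y, z in degrees. A call has 1 to 8 rows; each row shifts and turns the commanded pose from where the row before left it, along the tool's axes as they then stand; what a row does not reach is not made up. A row lasts 1/12 s, in which the tool goes at most 41.7 mm and 7.16 degrees, less where a joint would pass 70% of its speed; a pose out of reach is approached as far as the arm can. A call with a gripper value outside its range is refused whole. The fingers move at their own pace and stop on an object; the grip force is fixed at half the most. Time passes only in rows, so rows that do not move let the fingers close. It gives the time, the measured TCP pose, the force, the opening and the grip force at its end, in the units of the state.
- state(): the state, without advancing time (a new reading comes with each control period).
- camera(name): name is "side" or "top"; returns a dict with "color" (420x560x3 uint8, red, green, blue), "range_z" (420x560 float32, m along the optical axis (not along the pixel's ray), 0 where there is no reading), "fx", "fy", "cx", "cy" (pixels), "dist" ([k1, k2, p1, p2, k3] as OpenCV has them; the pictures are not rectified), "eye" and "rotation" of the camera in the world. Camera axes: x right, y up, looking along -z (the intrinsics and any distortion apply to the point x, -y, -z); pixel columns grow to the right and rows downward; lengths in m; the calibration is good to about 2 mm. A picture is of the moment at which its call begins.
- sign_off(): hands the job in; it is judged then, once.
Trained networks look in a picture, given as the dict that the camera call returned (one of the last four; its "shot" number tells which), for a name from the list of things; names that differ only in an ending like _2 or _b are one class to them, and where a whole thing is asked for, a point or a joint stands for the part that bears it (a point fixed in the world has none). Each returns a list of dicts, best first, with "score" (0 to 1); they miss things now and then, are a little off and sometimes report something else, mostly with a low value. They report only what shows in the picture. A call takes as long as a camera call. They do not tell look-alikes from the thing itself.
- regions_of(picture, label): "mask" (420x560 bool, what is visible of it) and "uv" ([column, row] in pixels, amid what is visible of it).
The state is a dict: "clock": time; "joints": joint angles; "qvel": joint speeds; "joint_torque": joint torques, N m; "eef_pos": TCP position; "ee_rot": TCP orientation; "contact_force": force on the tool from outside, world axes, zero at the start; "ft_torque": the same for the moment, N m; "width": finger opening in m; "finger_force": force on a finger pad.
Only numpy, scipy, OpenCV 4.12 (cv2) and the standard library are available. Lean on these libraries where they do the work, as an engineer would, in place of code of your own. Each camera call takes 0.05 s, during which the arm holds its last target. There are 200 camera calls.

## Working session

There is one attempt and no reset: what is moved stays moved. The work goes in short steps, Python scripts to look and compute and a shell command to move; the robot and the scene stay as the last step left them, time stands still between calls to the robot, and variables do not carry over. Pictures are saved under pics/ and viewed, at most 10 in all, crops included, and the job is handed in when it is done.

```bash
mkdir -p pics; ls; cat > h.py <<'E'
import numpy as np, cv2
from rig import state,camera,regions_of
def pts(p,uv):
    uv=np.asarray(uv,float).reshape(-1,2)
    K=np.array([[p['fx'],0,p['cx']],[0,p['fy'],p['cy']],[0,0,1.]])
    n=cv2.undistortPoints(uv.reshape(-1,1,2),K,np.array(p['dist'],float)).reshape(-1,2)
    d=p['range_z'][uv[:,1].astype(int),uv[:,0].astype(int)]
    c=np.c_[n[:,0]*d,-n[:,1]*d,-d]
    return c@np.array(p['rotation']).T+np.array(p['eye'])
def cloud(p):
    v,u=np.mgrid[0:420,0:560]
    return pts(p,np.c_[u.ravel(),v.ravel()]).reshape(420,560,3)
def save(p,n): cv2.imwrite('pics/'+n,p['color'][:,:,::-1])
E
python3 - <<'E'
from h import *
s=state();print(s)
for n in('top','side'):
    p=camera(n);save(p,n+'0.png');print(n,p['eye'],p['rotation'])
    for l in('stage','plate','spare','clip','jar','fork','bone','ballbar','brush','dish'):
        for r in regions_of(p,l):
            m=r['mask'];v,u=np.nonzero(m);P=pts(p,np.c_[u,v]);print(l,round(r['score'],2),np.round(r['uv']),m.sum(),np.median(P,0).round(3),P.min(0).round(3),P.max(0).round(3))
E
```

```text
pics
{'clock': 0.0, 'joints': array([ 1.08140631e+00,  3.51252661e-01,  1.65242540e+00,  2.48433727e-06,
        1.13909583e+00, -8.46075512e-02]), 'qvel': array([-0.00106882, -0.00025339, -0.00158985, -0.00177343,  0.0001729 ,
        0.00140264]), 'joint_torque': array([-3.67692657e-03, -5.06108236e+01, -2.91382205e+01, -3.30761113e-04,
        4.69894512e-03, -1.93719916e-05]), 'eef_pos': array([0.21640807, 0.50523924, 0.20194895]), 'ee_rot': array([-6.31432704e-01, -3.07713820e+00,  1.77840593e-03]), 'contact_force': array([ 0.28442171, -1.00447049,  0.19732227]), 'ft_torque': array([-0.0113842 ,  0.00567428,  0.06349992]), 'finger_force': 0.0, 'width': 0.08544162430646188}
top [0.44256637 0.00855435 1.44268912] [ 0.08427792 -0.07659443 -1.54365188]Traceback (most recent call last):
  File "<stdin>", line 7, in <module>
  File "h.py", line 9, in pts
    return c@np.array(p['rotation']).T+np.array(p['eye'])
           ~~~~~~~~~~~~~~~~~~~~~~~~~~~^~~~~~~~~~~~~~~~~~~
ValueError: operands could not be broadcast together with shapes (2957,) (3,)
```

Rotation is a rotation vector.

```bash
sed -i "s/np.array(p\['rotation'\]).T/cv2.Rodrigues(np.array(p['rotation'],float))[0].T/" h.py
python3 - <<'E'
from h import *
for n in('top','side'):
    p=camera(n);save(p,n+'0.png');print(n,p['eye'],p['rotation'])
    for l in('stage','plate','spare','clip','jar','fork','bone','ballbar','brush','dish'):
        for r in regions_of(p,l):
            m=r['mask'];v,u=np.nonzero(m);P=pts(p,np.c_[u,v]);print(l,round(r['score'],2),np.round(r['uv']),m.sum(),np.median(P,0).round(3),P.min(0).round(3),P.max(0).round(3))
E
```

```text
top [0.44256637 0.00855435 1.44268912] [ 0.08427792 -0.07659443 -1.54365188]
stage 0.66 [197. 266.] 3021 [0.417 0.248 0.014] [ 0.303  0.009 -0.007] [0.53  0.345 1.443]
stage 0.57 [286. 222.] 2448 [ 0.558 -0.023  0.015] [ 0.443 -0.118 -0.007] [0.67  0.055 1.443]
plate 0.58 [300. 223.] 419 [ 0.556 -0.06   0.021] [ 0.443 -0.091  0.012] [0.593 0.009 1.443]
spare 0.87 [247. 214.] 426 [0.574 0.094 0.008] [ 0.538  0.064 -0.004] [0.611 0.127 0.024]
clip 0.64 [277. 224.] 779 [0.55  0.005 0.027] [ 0.443 -0.065  0.006] [0.641 0.046 1.443]
jar 0.76 [136. 199.] 524 [0.611 0.419 0.087] [ 0.443  0.009 -0.007] [0.645 0.488 1.443]
fork 0.46 [332. 222.] 153 [ 0.557 -0.152  0.008] [ 0.443 -0.169 -0.001] [0.582 0.009 1.443]
bone 0.52 [305. 179.] 164 [ 0.696 -0.076  0.017] [ 0.653 -0.088 -0.003] [ 0.737 -0.065  0.029]
ballbar 0.75 [131. 252.] 330 [0.447 0.431 0.012] [ 0.418  0.009 -0.007] [0.478 0.479 1.443]
brush 0.83 [419. 236.] 582 [ 0.526 -0.424  0.018] [ 0.428 -0.453 -0.003] [0.589 0.009 1.443]
brush 0.22 [134. 198.] 491 [0.611 0.419 0.087] [ 0.443  0.009 -0.003] [0.645 0.471 1.443]
dish 0.58 [415. 
[... 825 characters left out ...]
0.081] [ 0.401  0.362 -0.001] [0.666 0.826 0.903]
fork 0.64 [298. 182.] 232 [ 0.561 -0.146  0.008] [ 0.401 -0.198 -0.005] [0.586 0.826 0.903]
fork 0.47 [330. 124.] 473 [ 0.523 -0.42   0.018] [ 0.43  -0.468 -0.001] [ 0.589 -0.393  0.027]
bone 0.79 [240. 194.] 210 [ 0.702 -0.07   0.017] [ 0.655 -0.084  0.001] [ 0.744 -0.058  0.028]
bone 0.26 [269. 249.] 602 [0.577 0.101 0.009] [ 0.401  0.064 -0.003] [0.618 0.826 0.903]
ballbar 0.73 [296. 397.] 914 [0.446 0.445 0.013] [ 0.401  0.395 -0.004] [0.479 0.826 0.903]
brush 0.92 [328. 124.] 520 [ 0.52  -0.422  0.018] [ 0.428 -0.473 -0.002] [ 0.594 -0.393  0.029]
dish 0.92 [277. 115.] 420 [ 0.683 -0.423  0.02 ] [ 0.401 -0.503 -0.003] [0.733 0.826 0.903]
```

View pics/top0.png

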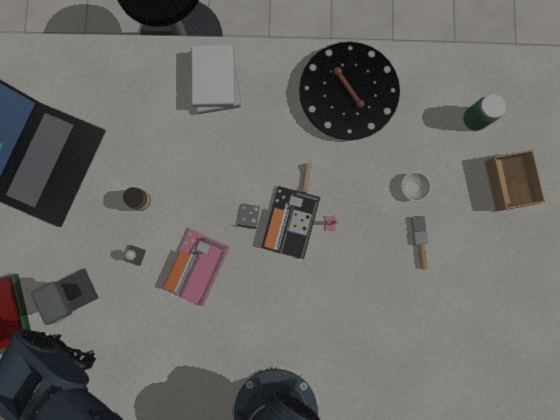

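View pics/side0.png

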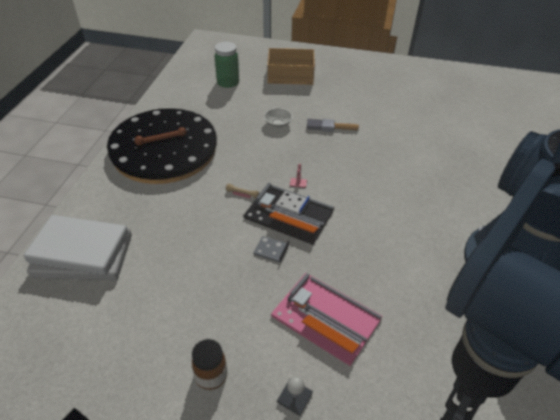

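Candidates for the stage: black fixture at top px (290,222), side (288,212), versus the pink look-alike at top (197,266), side (328,318). For the plate: white with blue lip at top (300,223), versus the grey spare at (247,214), which has a black lip. I choose the black fixture and the white plate. Next I fit its pose and check it in a crop.

```bash
cat > fit.py <<'E'
from h import *
from scipy.ndimage import label
def rect(P):
    (c,s,a)=cv2.minAreaRect((P[:,:2]*1000).astype(np.float32)); return np.round(c,1),np.round(s,1),round(a,1)
def project(p,W):
    R=cv2.Rodrigues(np.array(p['rotation'],float))[0]
    c=(np.asarray(W,float)-p['eye'])@R*[1,-1,-1]
    K=np.array([[p['fx'],0,p['cx']],[0,p['fy'],p['cy']],[0,0,1.]])
    return cv2.projectPoints(c,np.zeros(3),np.zeros(3),K,np.array(p['dist'],float))[0].reshape(-1,2)
E
python3 - <<'E'
from fit import *
ims=[]
for n in('top','side'):
    p=camera(n);C=cloud(p);c=p['color'].astype(int);hsv=cv2.cvtColor(p['color'],cv2.COLOR_RGB2HSV)
    box=(abs(C[...,0]-.555)<.14)&(abs(C[...,1]+.01)<.13)&(p['range_z']>0)
    tab=C[box&(c.min(-1)>80)&(abs(C[...,2])<.008)][:,2];print(n,'table z',np.median(tab).round(4),tab.std().round(4))
    dark=box&(C[...,2]>.006)&(C[...,2]<.06)
    L,k=label(dark);i=np.bincount(L.ravel())[1:].argmax()+1;m=L==i
    print('base',rect(C[m]),m.sum())
    org=box&(hsv[...,0]>5)&(hsv[...,0]<17)&(hsv[...,1]>190)&(hsv[...,2]>120)
    print('orange',rect(C[org]),np.median(C[org],0).round(4))
    blue=box&(hsv[...,0]>100)&(hsv[...,0]<125)&(hsv[...,1]>110)
    print('blue',rect(C[blue]),np.median(C[blue],0).round(4),blue.sum())
    u,v=(292,220) if n=='top' else (290,214)
    ims.append(cv2.resize(p['color'][v-50:v+50,u-65:u+65,::-1],(780,600),interpolation=cv2.INTER_CUBIC)[:, :])
cv2.imwrite('pics/crop.png',cv2.resize(np.vstack(ims),(390*1,600)) if 0 else cv2.resize(np.hstack(ims),(800,308)))
E
```

```text
top table z 0.0004 0.0032
base (array([581.4, -37.8]), array([135.4, 239.6]), 76.7) 2893
orange (array([0., 0.]), array([0., 0.]), 0.0) [nan nan nan]
blue (array([524.8, -49. ]), array([49.1,  2.6]), 76.7) [ 0.5239 -0.0521  0.0313] 18
side table z 0.0014 0.002
base (array([581.9, -33.4]), array([135.2, 236.2]), 76.4) 3133
orange (array([538.8,  22.8]), array([ 22.6, 114. ]), 75.6) [0.5375 0.0232 0.034 ]
blue (array([524.9, -49.8]), array([39.3,  2.3]), 76.8) [ 0.5258 -0.0506  0.0278] 11
  return _methods._mean(a, axis=axis, dtype=dtype,
  ret = um.true_divide(
```

View pics/crop.png

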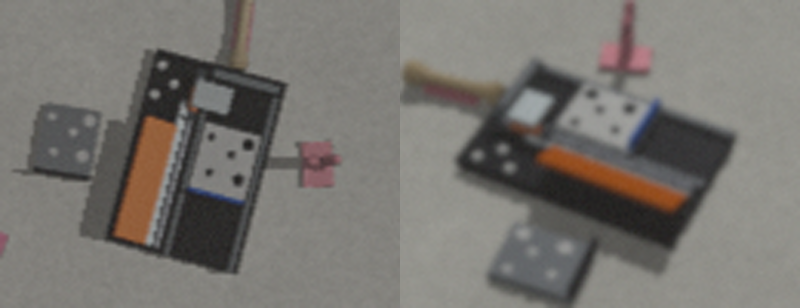

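The crop confirms the choice. The black fixture has yaw ≈ -13.3°, base width 135 mm (134 expected) and origin ≈ (0.601, -0.067). The plate is ≈ 45 mm short of home, with its lip rear face at stage x ≈ -80. I'll work with the tool's y along stage y, so one finger is at y≈0 and the other at y≈72.

```bash
python3 -m jog '[[-0.35,0,0,0,0,0,-5],[-0.35,0,0,0,0,0,-4.9],[-0.35,-0.025,-0.027,0,0,0,0],[-0.35,-0.025,-0.027,0,0,0,0],[-0.35,-0.025,-0.027,0,0,0,0],[-0.35,-0.025,-0.027,0,0,0,0],[-0.35,-0.025,-0.027,0,0,0,0],[-0.35,-0.025,-0.027,0,0,0,0]]'; python3 -m jog '[[-0.35,-0.025,-0.027,0,0,0,0],[-0.35,-0.025,-0.027,0,0,0,0],[-0.35,-0.025,-0.027,0,0,0,0],[-0.35,-0.025,-0.027,0,0,0,0],[-0.35,-0.025,-0.027,0,0,0,0],[-0.35,-0.025,-0.027,0.02,0,0,0],[-0.35,-0.025,-0.027,0.02,0,0,0],[-0.35,-0.025,-0.027,0.02,0,0,0]]'
cat > where.py <<'E'
from fit import *
def rep(o=(.601,-.067),yaw=-13.3):
    s=state();R=cv2.Rodrigues(s['ee_rot'])[0];a=np.radians(yaw)
    ex=np.array([np.cos(a),np.sin(a)]);ey=np.array([-ex[1],ex[0]]);d=s['eef_pos'][:2]-o
    print('t',round(s['clock'],2),'stage mm',(d@ex*1e3).round(1),(d@ey*1e3).round(1),'z',(s['eef_pos'][2]*1e3).round(1),'tooly deg',np.degrees(np.arctan2(R[1,1],R[0,1])).round(2),'toolz',R[:,2].round(3),'w',s['width'].round(4),'F',s['contact_force'].round(2))
rep()
E
python3 where.py
```

```text
clock: 1.97
eef_pos: [0.3258, 0.3119, 0.2026]
ee_rot: [0.363, 3.12, 0.0]
contact_force: [0.3, 0.1, 0.4]
width: 0.0576
finger_force: 0.0
clock: 2.63
eef_pos: [0.4709, 0.0559, 0.1424]
ee_rot: [0.364, 3.119, 0.0]
contact_force: [1.4, 0.5, 0.7]
width: 0.0576
finger_force: 0.0Traceback (most recent call last):
  File "where.py", line 6, in <module>
    rep()
    ~~~^^
  File "where.py", line 5, in rep
    print('t',round(s['clock'],2),'stage mm',(d@ex*1e3).round(1),(d@ey*1e3).round(1),'z',(s['eef_pos'][2]*1e3).round(1),'tooly deg',np.degrees(np.arctan2(R[1,1],R[0,1])).round(2),'toolz',R[:,2].round(3),'w',s['width'].round(4),'F',s['contact_force'].round(2))
                                                                                                                                                                                                               ^^^^^^^^^^^^^^^^
AttributeError: 'float' object has no attribute 'round'
```

```bash
sed -i "s/s\['width'\].round(4)/round(s['width'],4)/" where.py; python3 -m jog '[[-0.35,-0.013,-0.0135,0.01,0,0,0],[-0.35,-0.013,-0.0135,0.01,0,0,0],[-0.35,-0.013,-0.0135,0.01,0,0,0],[-0.35,-0.013,-0.0135,0.01,0,0,0],[-0.35,0,0,0.015,0,0,0],[-0.35,0,0,0,0,0,0],[-0.35,0,0,0,0,0,0]]'; python3 where.py
python3 - <<'E'
from fit import *
p=camera('side');u,v=290,205
C=cloud(p)
cv2.imwrite('pics/s1.png',cv2.resize(p['color'][v-70:v+70,u-93:u+93,::-1],(780,588),interpolation=cv2.INTER_CUBIC))
E
```

```text
clock: 3.22
eef_pos: [0.5077, -0.0067, 0.0875]
ee_rot: [-0.364, -3.119, -0.0]
contact_force: [0.2, -0.6, 0.7]
width: 0.0577
finger_force: 0.0
t 3.22 stage mm -104.7 37.2 z 87.5 tooly deg 76.69 toolz [-0.002  0.    -1.   ] w 0.0577 F [ 0.16 -0.61  0.69]
```

View pics/s1.png

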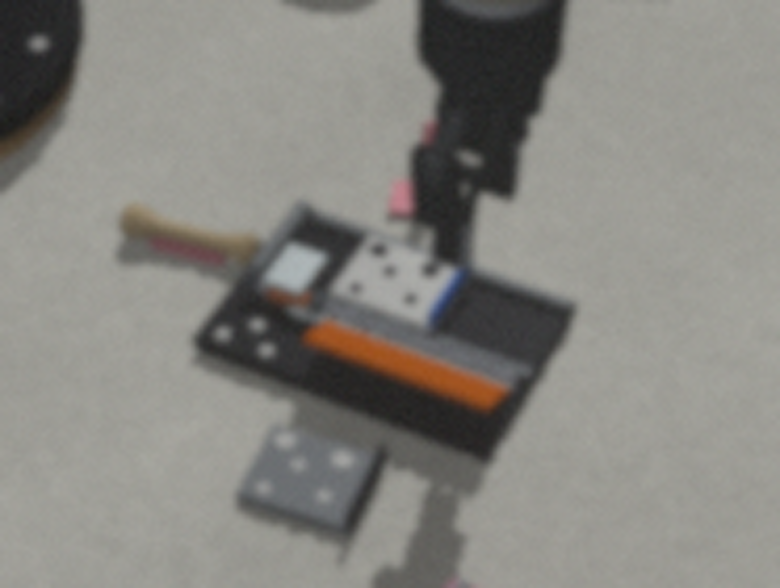

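The side view shows the near finger, with its tip at crop (447,258), above the lip side and still high. I measure the tips from depth.

```bash
python3 - <<'E'
from fit import *
a=np.radians(-13.3);ex=np.array([np.cos(a),np.sin(a)]);ey=np.array([-ex[1],ex[0]])
for n in('side','top'):
    p=camera(n);C=cloud(p);S=np.dstack([(C[...,:2]-[.601,-.067])@ex,(C[...,:2]-[.601,-.067])@ey,C[...,2]])*1e3
    m=(abs(S[...,0]+104)<30)&(abs(S[...,1]-37)<65)&(S[...,2]>65)&(S[...,2]<160)
    if n=='top':
        hsv=cv2.cvtColor(p['color'],cv2.COLOR_RGB2HSV)
        w=(abs(S[...,0]+50)<110)&(abs(S[...,1])<40)&(S[...,2]<50)&(hsv[...,0]>95)&(hsv[...,0]<130)&(hsv[...,1]>80);print('blue',S[w].round(0)[:12]);continue
    P=S[m]
    for lo in range(65,135,5):
        q=P[(P[:,2]>=lo)&(P[:,2]<lo+5)]
        if len(q): 
            for side in(q[q[:,1]<37],q[q[:,1]>=37]):
                if len(side): print(lo,len(side),'x',np.percentile(side[:,0],[2,50,98]).round(0),'y',np.percentile(side[:,1],[2,50,98]).round(0))
E
```

```text
120 7 x [-108. -101.  -93.] y [5. 7. 8.]
120 3 x [-109. -107. -105.] y [71. 71. 72.]
125 10 x [-112. -103.  -96.] y [3. 7. 9.]
125 5 x [-112. -101.  -92.] y [70. 73. 76.]
130 11 x [-113. -108.  -97.] y [ 4.  7. 10.]
130 16 x [-113. -104.  -90.] y [68. 74. 79.]
blue []
```

```bash
python3 - <<'E'
from fit import *
a=np.radians(-13.3);ex=np.array([np.cos(a),np.sin(a)]);ey=np.array([-ex[1],ex[0]])
p=camera('side');im=p['color'][135:275,197:383,::-1].copy();im=cv2.resize(im,(780,588),interpolation=cv2.INTER_CUBIC)
def W(x,y,z): return np.r_[np.array([.601,-.067])+(x*ex+y*ey)/1e3,z/1e3]
for y,c in((1,(0,255,0)),(73,(0,255,255))):
  for z in(88,95,105,120):
    q=(project(p,[W(-104.7,y,z)])[0]-[197,135]+.5)*780/186
    cv2.circle(im,tuple(int(t) for t in q),4,c,-1)
    uv=project(p,[W(-104.7,y,z)])[0].round().astype(int);print(y,z,uv,q.round(),p['range_z'][uv[1],uv[0]],p['color'][uv[1],uv[0]])
for x,y,z in((-145,-40,12),(-145,94,12),(50,94,12),(50,-40,12),(-80,-28,32),(-80,28,32),(-140,69,30),(-20,69,30)):
    q=(project(p,[W(x,y,z)])[0]-[197,135]+.5)*780/186;cv2.circle(im,tuple(int(t) for t in q),4,(255,0,255),-1)
cv2.imwrite('pics/s2.png',im)
E
```

```text
1 88 [315 190] [498. 234.] 1.31626 [156 156 149]
1 95 [315 188] [499. 226.] 1.318467 [157 156 151]
1 105 [316 185] [500. 213.] 1.3299043 [156 155 147]
1 120 [316 181] [502. 194.] 1.1586108 [86 86 81]
73 88 [303 209] [447. 313.] 1.2536328 [54 57 63]
73 95 [303 207] [447. 304.] 1.2439291 [49 59 84]
73 105 [303 204] [448. 291.] 1.2372413 [ 89 101 138]
73 120 [304 199] [450. 272.] 1.2636962 [139 142 147]
```

View pics/s2.png

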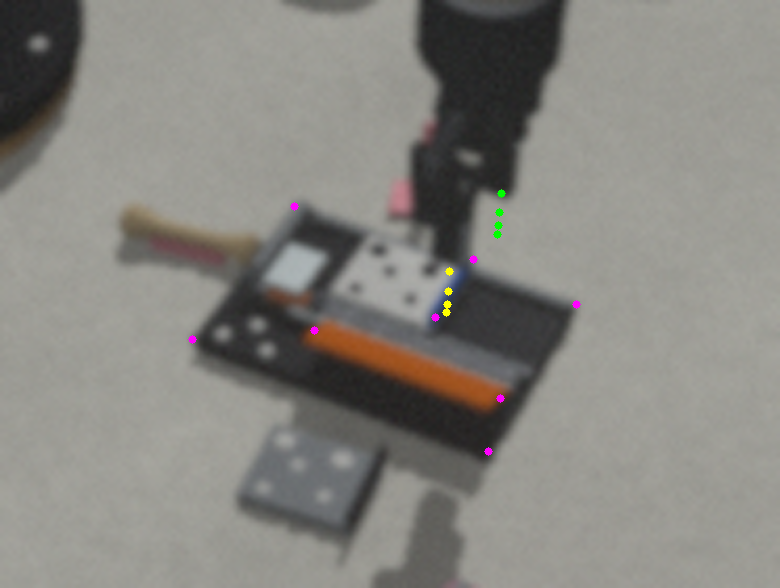

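The overlay fits the stage within about 2 px. The plate's lip matches x=-80. The fingertips appear about 30 mm higher than the TCP reading, so I descend part way and re-check.

```bash
python3 -m jog '[[-0.35,0,-0.001,0.01,0,0,0],[-0.35,0,0,0.01,0,0,0],[-0.35,0,0,0.01,0,0,0],[-0.35,0,0,0.008,0,0,0],[-0.35,0,0,0,0,0,0],[-0.35,0,0,0,0,0,0]]'; python3 where.py
python3 - <<'E'
from fit import *
a=np.radians(-13.3);ex=np.array([np.cos(a),np.sin(a)]);ey=np.array([-ex[1],ex[0]])
p=camera('side');im=p['color'][135:275,197:383,::-1].copy();im=cv2.resize(im,(780,588),interpolation=cv2.INTER_CUBIC)
def W(x,y,z): return np.r_[np.array([.601,-.067])+(x*ex+y*ey)/1e3,z/1e3]
for y,c in((0,(0,255,0)),(72,(0,255,255))):
  for z in(40,50,60,70,80):
    q=(project(p,[W(-104.7,y,z)])[0]-[197,135]+.5)*780/186
    cv2.circle(im,tuple(int(t) for t in q),2,c,-1)
cv2.imwrite('pics/s3.png',im)
E
```

```text
clock: 3.92
eef_pos: [0.5076, -0.0077, 0.0491]
ee_rot: [-0.363, -3.119, 0.0]
contact_force: [0.6, 0.1, -0.6]
width: 0.0576
finger_force: 0.0
t 3.92 stage mm -104.6 36.2 z 49.1 tooly deg 76.71 toolz [-0.001  0.    -1.   ] w 0.0576 F [ 0.57  0.11 -0.6 ]
```

View pics/s3.png

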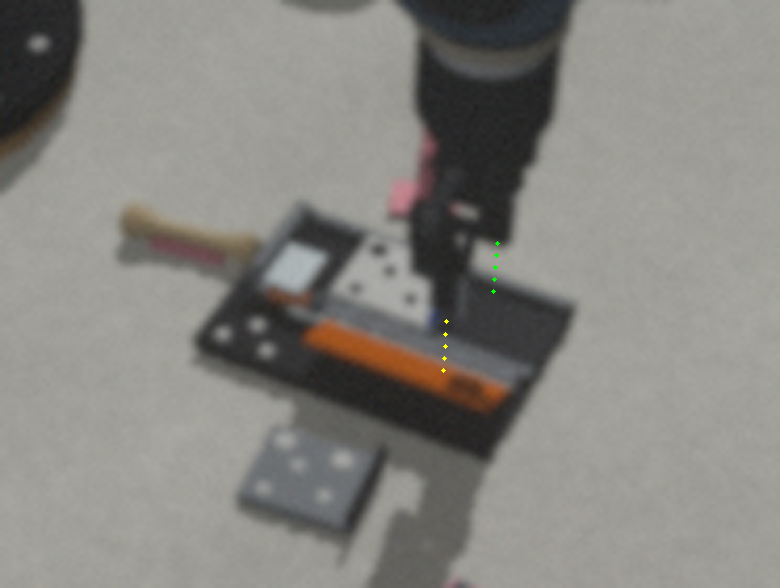

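Both fingertips look about 30 mm above the reported TCP height again. I go down in small steps and let the force decide.

```bash
python3 -m jog '[[-0.35,0,0,0.006,0,0,0],[-0.35,0,0,0.006,0,0,0],[-0.35,0,0,0.003,0,0,0],[-0.35,0,0,0,0,0,0],[-0.35,0,0,0,0,0,0]]';python3 where.py;  python3 -m jog '[[-0.35,0,0,0.004,0,0,0],[-0.35,0,0,0.003,0,0,0],[-0.35,0,0,0,0,0,0],[-0.35,0,0,0,0,0,0]]'; python3 where.py
python3 - <<'E'
from fit import *
p=camera('side');cv2.imwrite('pics/s4.png',cv2.resize(p['color'][170:250,250:356,::-1],(795,600),interpolation=cv2.INTER_CUBIC))
E
```

```text
clock: 4.38
eef_pos: [0.5079, -0.0078, 0.0346]
ee_rot: [-0.364, -3.12, 0.0]
contact_force: [-0.6, 0.3, 0.7]
width: 0.0579
finger_force: 0.0
t 4.38 stage mm -104.2 36.2 z 34.6 tooly deg 76.71 toolz [-0.  0. -1.] w 0.0579 F [-0.61  0.33  0.71]
clock: 4.72
eef_pos: [0.5079, -0.0078, 0.0276]
ee_rot: [-0.364, -3.12, -0.0]
contact_force: [-0.4, -0.1, 0.4]
width: 0.0578
finger_force: 0.0
t 4.72 stage mm -104.3 36.2 z 27.6 tooly deg 76.71 toolz [-0.  0. -1.] w 0.0578 F [-0.4  -0.09  0.38]
```

View pics/s4.png

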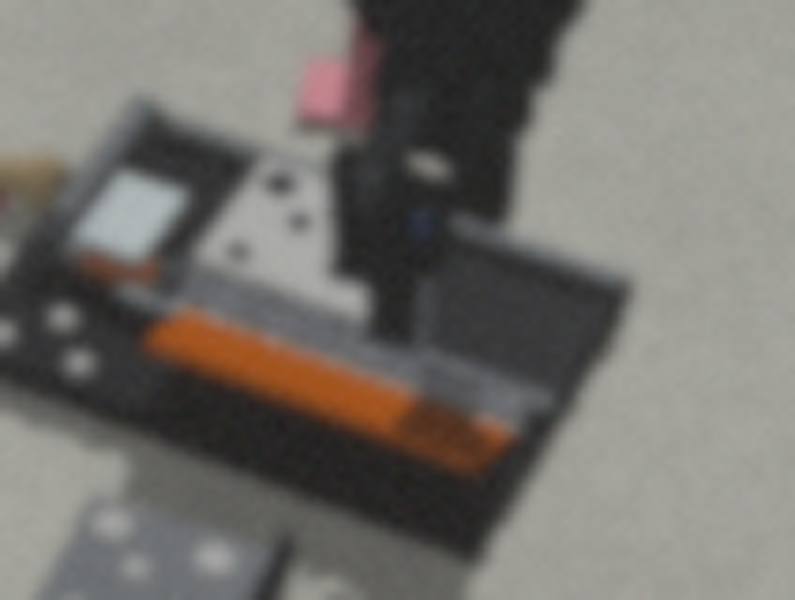

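The near tip sits at crop (395,340), behind the lip, visibly still above the bar and with no contact force. The offset is real, so I continue down under force watch.

```bash
python3 -m jog '[[-0.35,0,0,0.005,0,0,0],[-0.35,0,0,0.005,0,0,0],[-0.35,0,0,0,0,0,0],[-0.35,0,0,0,0,0,0]]' >/dev/null;python3 where.py;  python3 -m jog '[[-0.35,0,0,0.005,0,0,0],[-0.35,0,0,0,0,0,0],[-0.35,0,0,0,0,0,0]]'>/dev/null; python3 where.py;  python3 -m jog '[[-0.35,0,0,0.004,0,0,0],[-0.35,0,0,0,0,0,0],[-0.35,0,0,0,0,0,0]]'>/dev/null; python3 where.py
python3 - <<'E'
from fit import *
p=camera('side');cv2.imwrite('pics/s5.png',cv2.resize(p['color'][170:250,250:356,::-1],(795,600),interpolation=cv2.INTER_CUBIC))
E
```

```text
t 5.1 stage mm -104.4 36.2 z 17.4 tooly deg 76.71 toolz [-0.001  0.    -1.   ] w 0.0577 F [ 0.04 -0.98  0.58]
t 5.35 stage mm -104.3 36.2 z 12.6 tooly deg 76.71 toolz [-0.  0. -1.] w 0.0576 F [-0.7   0.08  0.2 ]
t 5.6 stage mm -104.3 36.2 z 8.6 tooly deg 76.71 toolz [-0.  0. -1.] w 0.0575 F [ 0.42 -0.31 -0.19]
```

View pics/s5.png

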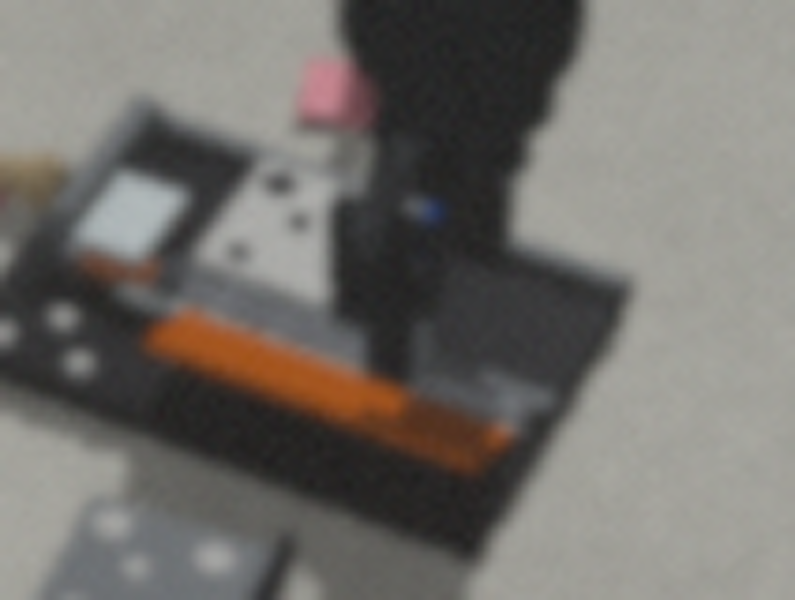

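The tip is at crop (390,382), just above the bar and still without contact. Continuing in smaller steps.

```bash
for i in 1; do python3 -m jog '[[-0.35,0,0,0.004,0,0,0],[-0.35,0,0,0,0,0,0],[-0.35,0,0,0,0,0,0]]' >/dev/null;python3 where.py;done;  python3 -m jog '[[-0.35,0,0,0.003,0,0,0],[-0.35,0,0,0,0,0,0],[-0.35,0,0,0,0,0,0]]'>/dev/null; python3 where.py;  python3 -m jog '[[-0.35,0,0,0.003,0,0,0],[-0.35,0,0,0,0,0,0],[-0.35,0,0,0,0,0,0]]'>/dev/null; python3 where.py; python3 -m jog '[[-0.35,0,0,0.003,0,0,0],[-0.35,0,0,0,0,0,0],[-0.35,0,0,0,0,0,0]]'>/dev/null; python3 where.py
```

```text
t 5.9 stage mm -104.3 36.2 z 4.6 tooly deg 76.71 toolz [-0.  0. -1.] w 0.0574 F [ 0.1  -0.07 -0.6 ]
t 6.15 stage mm -104.3 36.2 z 1.6 tooly deg 76.71 toolz [-0.  0. -1.] w 0.0577 F [ 0.01  0.14 -0.15]
t 6.4 stage mm -104.3 36.2 z -1.4 tooly deg 76.71 toolz [-0.  0. -1.] w 0.0576 F [ 0.25 -0.03  0.72]
t 6.65 stage mm -103.9 36.2 z -4.1 tooly deg 76.7 toolz [ 0. -0. -1.] w 0.0575 F [ 0.19 -0.86  2.29]
```

```bash
python3 -m jog '[[-0.35,0,0,0.003,0,0,0],[-0.35,0,0,0,0,0,0],[-0.35,0,0,0,0,0,0]]' >/dev/null;python3 where.py;  python3 -m jog '[[-0.35,0,0,0.003,0,0,0],[-0.35,0,0,0,0,0,0],[-0.35,0,0,0,0,0,0]]'>/dev/null; python3 where.py;  python3 -m jog '[[-0.35,0,0,0.003,0,0,0],[-0.35,0,0,0,0,0,0],[-0.35,0,0,0,0,0,0]]'>/dev/null; python3 where.py
python3 - <<'E'
from fit import *
p=camera('side');cv2.imwrite('pics/s6.png',cv2.resize(p['color'][170:250,250:356,::-1],(795,600),interpolation=cv2.INTER_CUBIC))
E
```

```text
t 6.9 stage mm -103.9 36.3 z -7.2 tooly deg 76.7 toolz [ 0. -0. -1.] w 0.0577 F [1.7  0.87 3.21]
t 7.15 stage mm -103.9 36.3 z -10.2 tooly deg 76.7 toolz [ 0. -0. -1.] w 0.0574 F [1.68 1.74 4.79]
t 7.4 stage mm -103.9 36.4 z -13.1 tooly deg 76.7 toolz [ 0.  0. -1.] w 0.0573 F [0.83 2.4  6.02]
```

View pics/s6.png

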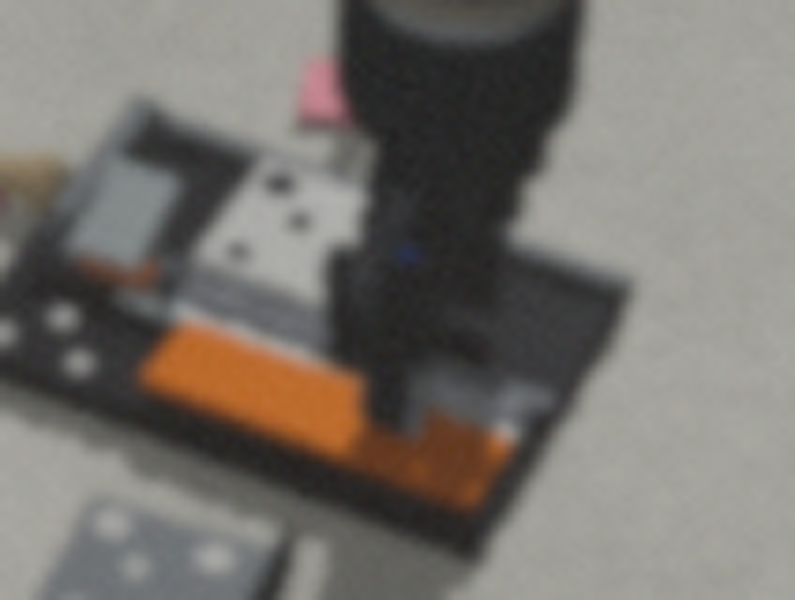

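The bar is well down, with its wide face showing at crop (330,400), and the jaw is tilted up. Force is 6 N, near the hard stop, so the clip is open. The plate has not moved. Pushing now.

```bash
python3 -m jog '[[-0.35,-0.004,0,0,0,0,0],[-0.35,-0.004,0,0,0,0,0],[-0.35,-0.004,0,0,0,0,0],[-0.35,-0.004,0,0,0,0,0],[-0.35,-0.004,0,0,0,0,0],[-0.35,0,0,0,0,0,0]]' >/dev/null;python3 where.py; python3 -m jog '[[-0.35,-0.004,0,0,0,0,0],[-0.35,-0.004,0,0,0,0,0],[-0.35,-0.004,0,0,0,0,0],[-0.35,-0.004,0,0,0,0,0],[-0.35,-0.004,0,0,0,0,0],[-0.35,0,0,0,0,0,0]]' >/dev/null;python3 where.py
python3 - <<'E'
from fit import *
for n in('side','top'):
    p=camera(n);a=np.radians(-13.3);ex=np.array([np.cos(a),np.sin(a)]);ey=np.array([-ex[1],ex[0]])
    C=cloud(p);d=C[...,:2]-[.601,-.067];S=np.dstack([d@ex,d@ey,C[...,2]])*1e3;c=p['color'].astype(int)
    m=(abs(S[...,1])<29)&(S[...,0]>-120)&(S[...,0]<36)&(S[...,2]>14)&(S[...,2]<27)&(c.min(-1)>120)
    print(n,m.sum(),np.percentile(S[m],[2,50,98],axis=0).round(1).tolist())
p=camera('side');cv2.imwrite('pics/s7.png',cv2.resize(p['color'][170:250,250:356,::-1],(795,600),interpolation=cv2.INTER_CUBIC))
E
```

```text
t 7.95 stage mm -84.8 35.9 z -13.4 tooly deg 76.72 toolz [-0.002  0.    -1.   ] w 0.0579 F [-1.47 -1.15  5.05]
t 8.45 stage mm -64.8 35.9 z -13.4 tooly deg 76.73 toolz [-0.002 -0.    -1.   ] w 0.0575 F [-1.4  -0.09  5.36]
side 92 [[-9.1, -28.6, 17.9], [1.9, -8.2, 21.2], [16.5, 23.9, 24.4]]Traceback (most recent call last):
  File "<stdin>", line 6, in <module>
    return _quantile_unchecked(
        a, q, axis, out, overwrite_input, method, keepdims, weights)
    return _ureduce(a,
                    func=_quantile_ureduce_func,
    ...<5 lines>...
                    overwrite_input=overwrite_input,
                    method=method)
    r = func(a, **kwargs)
    result = _quantile(arr,
                       quantiles=q,
    ...<2 lines>...
                       out=out,
                       weights=wgt)
    slices_having_nans = np.isnan(arr[-1, ...])
                                  ~~~^^^^^^^^^
IndexError: index -1 is out of bounds for axis 0 with size 0
```

The plate tracks the finger (front edge ≈ +16.5, so plate x ≈ -18.5), and the bar force is still 5 N. Pushing home.

```bash
python3 -m jog '[[-0.35,-0.004,0,0,0,0,0],[-0.35,-0.004,0,0,0,0,0],[-0.35,-0.004,0,0,0,0,0],[-0.35,-0.003,0,0,0,0,0],[-0.35,0,0,0,0,0,0]]' >/dev/null;python3 where.py; python3 -m jog '[[-0.35,-0.002,0,0,0,0,0],[-0.35,0,0,0,0,0,0]]' >/dev/null;python3 where.py; python3 -m jog '[[-0.35,-0.002,0,0,0,0,0],[-0.35,0,0,0,0,0,0]]' >/dev/null;python3 where.py
```

```text
t 8.97 stage mm -49.9 35.9 z -13.4 tooly deg 76.72 toolz [-0.003  0.    -1.   ] w 0.0577 F [-1.61  0.55  5.41]
t 9.13 stage mm -48.3 35.9 z -13.5 tooly deg 76.73 toolz [-0.003  0.    -1.   ] w 0.0574 F [-3.47 -0.4   5.05]
t 9.3 stage mm -47.5 35.9 z -13.7 tooly deg 76.7 toolz [-0.006  0.001 -1.   ] w 0.0573 F [-8.28  1.35  8.3 ]
```

The force jumps to 8 N along x at about the predicted place, so the plate is against the stop. I hold briefly, back off with the bar held down, and check the plate.

```bash
python3 -m jog '[[-0.35,-0.001,0,0,0,0,0],[-0.35,0,0,0,0,0,0],[-0.35,0,0,0,0,0,0],[-0.35,0,0,0,0,0,0]]' >/dev/null;python3 where.py; python3 -m jog '[[-0.35,0.003,0,0,0,0,0],[-0.35,0.003,0,0,0,0,0],[-0.35,0.004,0,0,0,0,0],[-0.35,0.004,0,0,0,0,0],[-0.35,0,0,0,0,0,0]]' >/dev/null;python3 where.py
python3 - <<'E'
from fit import *
p=camera('side');a=np.radians(-13.3);ex=np.array([np.cos(a),np.sin(a)]);ey=np.array([-ex[1],ex[0]])
C=cloud(p);d=C[...,:2]-[.601,-.067];S=np.dstack([d@ex,d@ey,C[...,2]])*1e3;c=p['color'].astype(int)
m=(abs(S[...,1])<29)&(S[...,0]>-120)&(S[...,0]<50)&(S[...,2]>14)&(S[...,2]<27)&(c.min(-1)>120)
print(m.sum(),np.percentile(S[m],[2,50,98],axis=0).round(1).tolist())
b=(c[...,2]-c[...,0]>40)&(abs(S[...,1])<35)&(abs(S[...,0]+50)<60);print('blue',S[b].round(0).tolist()[:20])
cv2.imwrite('pics/s8.png',cv2.resize(p['color'][170:250,250:356,::-1],(795,600),interpolation=cv2.INTER_CUBIC))
E
```

```text
t 9.63 stage mm -47.5 35.9 z -13.8 tooly deg 76.69 toolz [-0.008  0.001 -1.   ] w 0.0575 F [-12.9    2.06  10.9 ]
t 10.05 stage mm -57.9 36.1 z -12.8 tooly deg 76.7 toolz [ 0.001 -0.    -1.   ] w 0.0577 F [ 0.6  -0.41  5.51]
109 [[-2.3, -28.3, 17.2], [11.8, -11.2, 21.6], [44.6, 24.7, 26.1]]
blue []
```

The plate is home: it would not go further at 13 N, and the finger has backed off cleanly. Releasing the bar and lifting.

```bash
python3 -m jog '[[-0.35,0,0,-0.005,0,0,0],[-0.35,0,0,-0.005,0,0,0],[-0.35,0,0,-0.005,0,0,0],[-0.35,0,0,-0.01,0,0,0],[-0.35,0,0,-0.03,0,0,0],[-0.35,0,0,-0.035,0,0,0],[-0.35,0,0,-0.035,0,0,0],[-0.35,0,0,-0.035,0,0,0]]' >/dev/null; python3 -m jog '[[-0.35,0.03,0,-0.02,0,0,0],[-0.35,0.03,0,-0.02,0,0,0],[-0.35,0.03,0,0,0,0,0],[-0.35,0,0,0,0,0,0],[-0.35,0,0,0,0,0,0]]'>/dev/null;python3 where.py
python3 - <<'E'
from fit import *
p=camera('side');a=np.radians(-13.3);ex=np.array([np.cos(a),np.sin(a)]);ey=np.array([-ex[1],ex[0]])
C=cloud(p);d=C[...,:2]-[.601,-.067];S=np.dstack([d@ex,d@ey,C[...,2]])*1e3;c=p['color'].astype(int)
b=(c[...,2]-c[...,0]>35)&(abs(S[...,1])<35)&(abs(S[...,0]+50)<60);print('blue',b.sum(),np.median(S[b],0).round(1) if b.any() else '')
im=cv2.resize(p['color'][170:250,250:356,::-1],(795,600),interpolation=cv2.INTER_CUBIC)
for x,y,z in((-35,-28,32),(-35,28,32)):
    W=np.r_[np.array([.601,-.067])+(x*ex+y*ey)/1e3,z/1e3];q=(project(p,[W])[0]-[250,170]+.5)*7.5;cv2.circle(im,tuple(int(t) for t in q),4,(255,0,255),-1)
cv2.imwrite('pics/s9.png',im)
E
```

```text
t 11.18 stage mm -149.1 36.3 z 187.8 tooly deg 76.73 toolz [ 0.001 -0.    -1.   ] w 0.0575 F [ 0.59 -0.04  0.19]
blue 35 [-33.7  -3.   31.7]
```

View pics/s9.png

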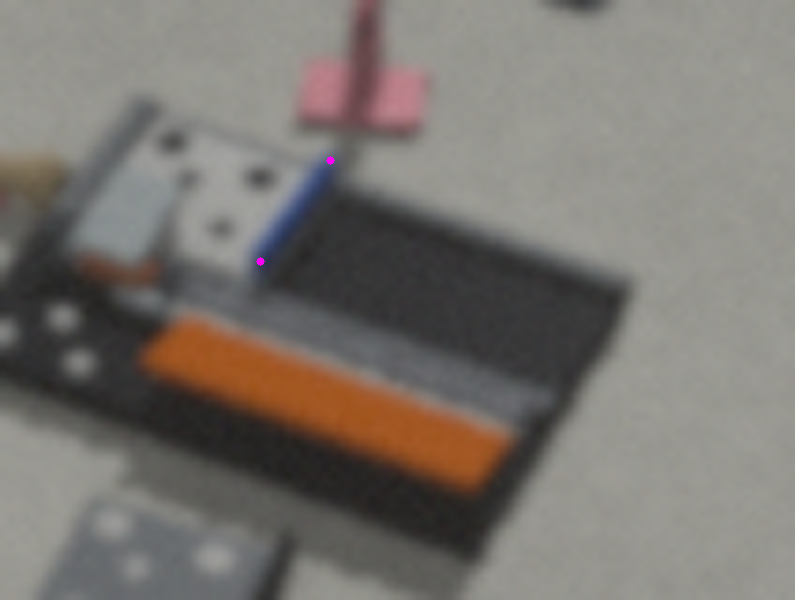

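The plate's front edge is at the stop and the blue lip runs through the predicted home points, crop (260,261) to (330,160). The jaw rests on the plate, the bar is part way up, and the arm is clear.

```bash
python3 -c "from rig import sign_off; print(sign_off())"
```

```text
the job is handed in; nothing more can be done
None
```

The plate was pushed home against the end stop with the bar held down, the clip then closed on it, the arm moved clear, and I handed the job in about 11 s into the 38 s allowed; no verdict came back.

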